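# Tamp the chunks level in the shielding cell

### The arm

A 6-joint arm with a two-finger parallel gripper is mounted at the origin on the work surface. World frame = base frame: x ahead of the robot, y to its left, z up, the work surface at z = 0. Lengths are in m, angles in rad, forces in N, time in s.
With the tool pointing down it reaches from about 0.3 to 0.825 m from the base axis. Payload 5.4 kg.
Tool frame: the origin (TCP) lies at the very end of the fingers, on their centre line; the grasp point (between the pads) lies 19 mm behind it; z points along the fingers, y is the direction in which the jaws open and shut (so a half turn about z gives the same grasp; the last joint's range is limited). The gripper opens to 92 mm and grips with 3 to 60 N. Pads are 20 mm wide; open, the fingers measure 128 mm over their backs; the gripper's body (75 mm by 189 mm) begins 69 mm behind the grasp point.
Start: joints at [-1.467, 0.158, 1.597, -0, 1.386, -0.21], TCP at [0.177, -0.547, 0.187] pointing down, gripper open.
Joint ranges: [-2.91, 2.91], [-0.94, 2.29], [0.18, 2.7], [-1.29, 4.43], [0.17, 2.64], [-3, 3]. Speed limits (rad/s): [2.57, 2.57, 3.14, 3.14, 3.14, 3.14].

### API

Orientations are given as [roll, pitch, yaw] about the fixed x, y, z axes, in that order (R = Rz(yaw) Ry(pitch) Rx(roll)).
In Python, from cell import sensors, optics, close_job gives the robot as it stands.
- The arm moves only by the shell command python3 -m jog 'ROWS' [OPENING] [FORCE]. ROWS is JSON, a list of rows, each a list of 4 numbers: the shift along the tool's x, y, z in units of 30 mm (1.0 is 30 mm), then the turn about the tool's z in units of 8 degrees (1.0 is 8 degrees). A call has 1 to 20 rows; each row shifts and turns the commanded pose from where the row before left it, along the tool's axes as they then stand; what a row does not reach is not made up. A row lasts 1/10 s, in which the tool goes at most 50 mm and 8.59 degrees, less where a joint would pass 70% of its speed; a pose out of reach is approached as far as the arm can. A call is refused whole if a number of a shift passes 1 or a number of a turn 1, either way. A call with a gripper value outside its range is refused whole. OPENING is the finger opening in mm, from 0 to 91.9, set as the call begins (- or left out, the last holds). The fingers move at their own pace and stop on an object; FORCE is the grip in N (left out, the last holds). Time passes only in rows, so rows that do not move let the fingers close. It gives the time, the measured TCP pose, the force and the opening at its end, in the units of the state.
- sensors.get_obs(): the state, without advancing time (a new reading comes with each control period).
- optics.capture(name): name is "side" or "top" or "wrist"; returns a dict with "pixels" (400x640x3 uint8, blue, green, red), "fov_y" (degrees; the focal length in pixels is half the picture's height over the tangent of half this angle, whatever the lens; pixels are square), "cx", "cy" (the principal point, pixels), "position" and "rotation" of the camera in the world; the wrist camera has in their place "T_tool_cam" (4x4, takes a point from camera to tool coordinates, whose origin is the TCP and whose axes are the flange's). Camera axes: x right, y down, z forward; pixel columns grow to the right and rows downward; lengths in m; the calibration is good to about 2 mm. A picture is of the moment at which its call begins: read the wrist's pose just before it. There is no depth.
- close_job(): hands the job in, once; it reports no verdict.
The state is a dict: "time_s": time; "joints": joint angles; "joint_velocities": joint speeds; "joint_efforts": joint torques, N m; "tool_pos": TCP position; "ee_rot": TCP orientation; "force": force on the tool from outside, world axes, zero at the start; "torque": the same for the moment, N m; "width": opening from 0.0 (shut) to 1.0 (fully open).
Only numpy, scipy, OpenCV 4.12 (cv2) and the standard library are available. Lean on these libraries where they do the work, as an engineer would, in place of code of your own. Each camera call takes 0.05 s, during which the arm holds its last target.

### The job

In one of the two open steel shielding cells on the bench some of the white plastic chunks stand proud of the rest. Take the tamper with the square flat plate, press its plate straight down into that cell until all the chunks lie level, and then stand the tamper back upright on the bench about where it was. Leave the chunks to the tamper: do not touch them with the gripper.

Things in the scene. Friction and masses are not known exactly. Their poses are not given: they have to be found in the camera images.
- cell: cell to tamp: fixed square open steel box, 142 mm outside, 134 inside, rim 62 mm above the bench, floor 5 mm thick, left or right of the robot. Nine chunks in one layer with 14 mm slack a row: seven on the floor (tops 45 mm up), two proud (tops about 64). Origin: centre of its underside at bench height; x, y along the walls, z up. The other, equal cell is already level: a bystander.
- tamper: loose, 0.4-0.65 kg, standing on its plate. Heights over the underside: square dark steel plate 104x104 mm, 0-10; steel stem d 22 to 87; collar d 48, 87-95 (fingertips may bear on it); wooden grip 28x28 mm, 95-145 (top). Origin: centre of the plate's underside; x, y along the sides of plate and grip, z up. The round-footed rammer, 133 mm tall, is a bystander.
- proud_a: white polyethylene chunk, a ball of d 40 mm with a flat of d 24 mm at top and bottom, 40 mm tall, 40 g, slippery. Perched at the middle of the cell's +y side, about 35 mm from its centre and 19 mm above its fellows, on their shoulders; pressed down (under 18 N for both) it parts them and drops to the cell's floor. Origin: centre of its underside, z along its axis, up.
- proud_b: white polyethylene chunk, a ball of d 40 mm with a flat of d 24 mm at top and bottom, 40 mm tall, 40 g, slippery. Perched at the middle of the cell's -y side, about 35 mm from its centre and 19 mm above its fellows, on their shoulders; pressed down (under 18 N for both) it parts them and drops to the cell's floor. Origin: centre of its underside, z along its axis, up.
Mind the look-alikes: they are no part of the job. Leave any green look-alike of the tamper alone.

How it is judged:
On the way, in this order (a step that is already met when the one before it is completed fails the run):
1. the tamper is lifted clear of the bench (height (world z) of tamper above 0.03 m), for 0.1 s.
2. the tamper's plate lies flat in the cell on the levelled chunks: its underside less than 55 mm above the cell's underside, within 30 mm of the cell's centre, within 10 degrees of level (z of tamper in the frame of cell below 0.055 m and horizontal distance between tamper and cell below 0.03 m and angle between tamper's own z axis and vertical below 0.175 rad), for 0.2 s.
At the end, for the whole second after the job is handed in: Both formerly proud chunks lie in the cell with their undersides less than 10 mm above its floor and upright within 15 degrees, at rest; the tamper stands upright (within 10 degrees) on the bench, at rest, within 70 mm of where it started (z of each of proud_a, proud_b in the frame of cell below 0.015 m and horizontal distance between each of proud_a, proud_b and cell below 0.075 m and angle between each of proud_a, proud_b's own z axis and vertical below 0.26 rad and linear speed of each of proud_a, proud_b, tamper below 0.02 m/s and height (world z) of tamper below 0.01 m and angle between tamper's own z axis and vertical below 0.175 rad and distance of tamper from where it was at the start of the episode below 0.07 m); the robot touches nothing.
It fails at once if the gripper touches a proud chunk (contact force between the fingers and proud_a above 1 N or contact force between the fingers and proud_b above 1 N).
It also fails if it takes over 50 s, if anything falls off the work surface, if the arm or the gripper's body presses on something with over 40 N, if the wrist force passes 120 N, or if a joint passes its speed limit or range.

## Working session

There is one attempt and no reset: what is moved stays moved. The work goes in short steps, Python scripts to look and compute and a shell command to move; the robot and the scene stay as the last step left them, time stands still between calls to the robot, and variables do not carry over. Pictures are saved under pics/ and viewed, and the job is handed in when it is done.

```bash
mkdir -p pics; ls
python3 - <<'E'
from cell import sensors, optics
import cv2
o=sensors.get_obs(); print(o)
for n in ("side","top","wrist"):
    c=optics.capture(n); cv2.imwrite(f"pics/{n}0.png",c["pixels"])
    print({k:v for k,v in c.items() if k!="pixels"})
E
```

```text
pics
{'time_s': 0.0, 'joints': array([-1.46711438e+00,  1.59043788e-01,  1.59819790e+00, -9.49747597e-06,
        1.38617471e+00, -2.10068043e-01]), 'joint_velocities': array([-0.00048478,  0.00054402,  0.00143392,  0.00142296, -0.00087233,
        0.00032764]), 'joint_efforts': array([ 3.66715876e-04, -3.85579705e+01, -3.22100329e+01,  7.01425388e-02,
        3.80114245e-02, -1.43179523e-04]), 'tool_pos': array([ 0.17738581, -0.54626575,  0.1864391 ]), 'ee_rot': array([-3.13980705e+00, -3.71171003e-04,  3.13751414e-01]), 'force': array([0.41400335, 1.05237114, 0.01796727]), 'torque': array([-0.02532344, -0.00198114,  0.02642364]), 'width': 0.9965311687051864}
{'fov_y': 55.88116747324604, 'cx': 324.79250144090685, 'cy': 203.01754272861896, 'position': array([0.39321105, 0.76432293, 0.57298352]), 'rotation': array([-2.15782   ,  0.02288197, -2.95315363])}
{'fov_y': 56.84151023386346, 'cx': 319.95739737267166, 'cy': 196.09885305736705, 'position': array([ 0.51403817, -0.02144862,  0.73715371]), 'rotation': array([-3.08529423,  0.04585309, -1.59510147])}
{'fov_y': 60.75309831695165, 'cx': 316.0553994330353, 'cy': 204.69523067174364, 'T_tool_cam': array([[ 1.10760291e-03, -9.65890199e-01, -2.58949602e-01,
         7.26220748e-02],
       [ 9.99999032e-01,  8.51704735e-04,  1.10040171e-03,
        -1.11685819e-03],
       [-8.42318625e-04, -2.58950570e-01,  9.65890207e-01,
        -1.97971449e-01],
       [ 0.00000000e+00,  0.00000000e+00,  0.00000000e+00,
         1.00000000e+00]])}
```

View pics/side0.png

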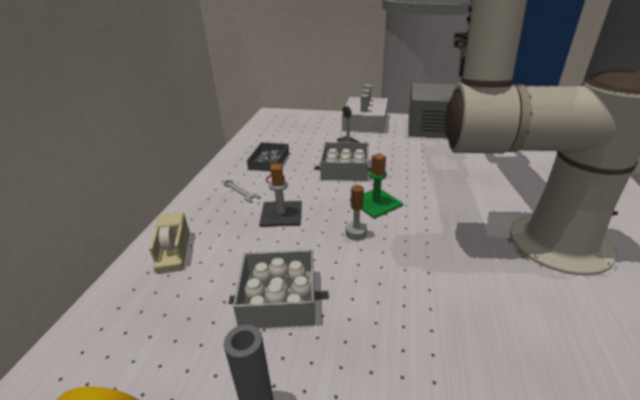

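View pics/top0.png

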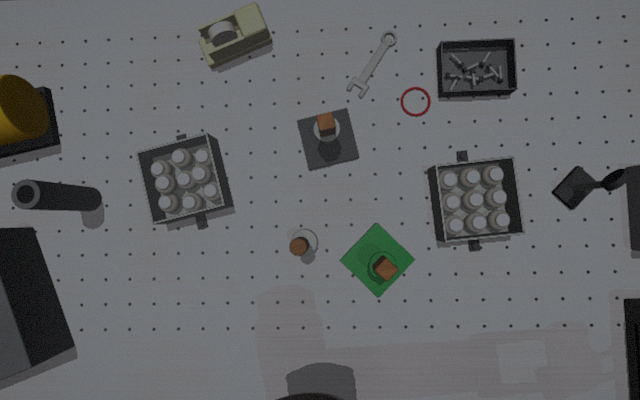

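View pics/wrist0.png

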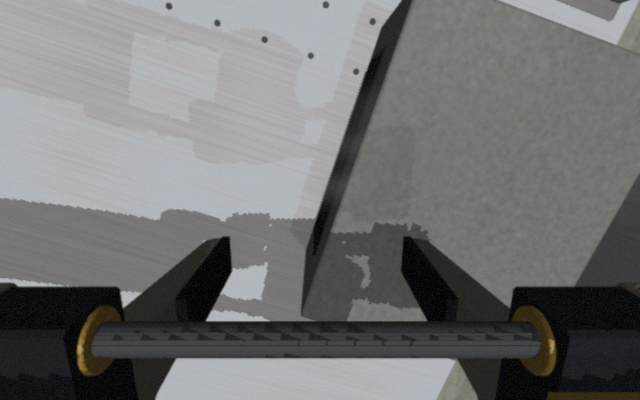

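```bash
cat > h.py <<'E'
import numpy as np, cv2
from scipy.spatial.transform import Rotation as R
from cell import sensors, optics
def cam(n):
    o=sensors.get_obs(); c=optics.capture(n)
    f=200/np.tan(np.radians(c["fov_y"])/2)
    if n=="wrist":
        Rt=R.from_euler("xyz",o["ee_rot"]).as_matrix(); T=c["T_tool_cam"]
        M=Rt@T[:3,:3]; p=o["tool_pos"]+Rt@T[:3,3]
    else: M=R.from_euler("xyz",c["rotation"]).as_matrix(); p=c["position"]
    return c["pixels"],dict(f=f,cx=c["cx"],cy=c["cy"],M=M,p=p)
def cast(k,u,z):
    u=np.atleast_2d(np.asarray(u,float))
    d=np.c_[(u[:,0]-k["cx"])/k["f"],(u[:,1]-k["cy"])/k["f"],np.ones(len(u))]@k["M"].T
    return k["p"]+d*((z-k["p"][2])/d[:,2])[:,None]
def proj(k,P):
    q=(np.atleast_2d(P)-k["p"])@k["M"]
    return np.c_[k["f"]*q[:,0]/q[:,2]+k["cx"],k["f"]*q[:,1]/q[:,2]+k["cy"]]
E
python3 - <<'E'
from h import *
t=cv2.imread("pics/top0.png"); s=cv2.imread("pics/side0.png")
z=lambda im,x,y,w,h: cv2.resize(im[y:y+h,x:x+w],(390,290),interpolation=cv2.INTER_CUBIC)
out=np.vstack([np.hstack([z(t,125,120,120,120*29//39+20),z(t,280,90,120,89)]),np.hstack([z(s,220,235,120,89+10),z(s,240,135,120,89)])])
cv2.imwrite("pics/crop0.png",out)
_,k=cam("top")
for n,u,h in [("cellL",(184,178),.062),("cellR",(475,199),.062),("tamper top",(326,120),.145),("plate",(328,139),.01)]: print(n,cast(k,u,h))
E
```

```text
cellL [[0.59356683 0.26197502 0.062     ]]
cellR [[ 0.54015693 -0.26996536  0.062     ]]
tamper top [[ 0.6715859  -0.00792662  0.145     ]]
plate [[ 0.66909389 -0.00785336  0.01      ]]
```

View pics/crop0.png

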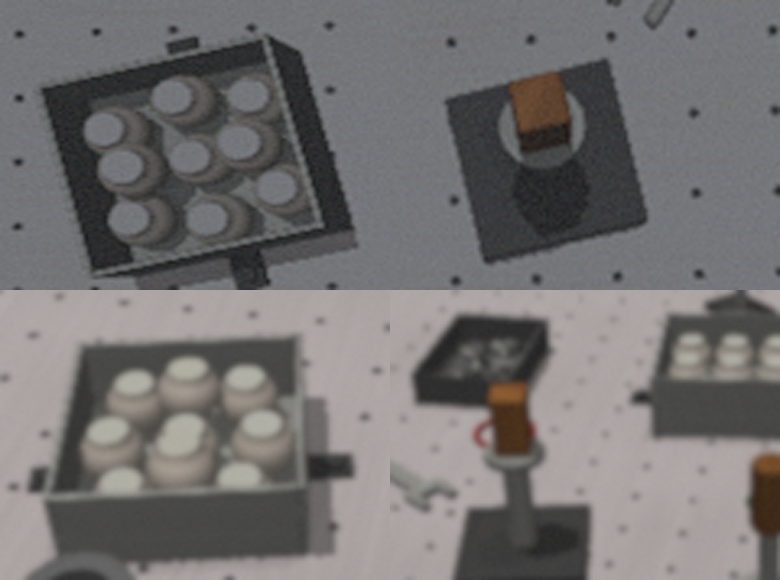

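Run:
```python
from h import *
img,k=cam("top"); 
# plate mask: dark neutral near tamper
roi=np.zeros(img.shape[:2],np.uint8); roi[95:185,285:370]=255
g=cv2.cvtColor(img,cv2.COLOR_BGR2GRAY); hsv=cv2.cvtColor(img,cv2.COLOR_BGR2HSV)
print(g[150,310:318],g[150,365],hsv[125,326],g[110,340])
m=((g<90)&(roi>0)).astype(np.uint8)*255
c=max(cv2.findContours(m,0,2)[0],key=cv2.contourArea)
h=cv2.convexHull(c); r=cv2.minAreaRect(h); b=cv2.boxPoints(r); print(r)
P=cast(k,b,.01); print(P, P.mean(0), np.linalg.norm(np.diff(P,axis=0),axis=1), np.degrees(np.arctan2(*(np.diff(P,axis=0)[:,[1,0]].T))))
mg=((hsv[...,0]<15)&(hsv[...,1]>120)&(roi>0)).astype(np.uint8)*255
c=max(cv2.findContours(mg,0,2)[0],key=cv2.contourArea); print("grip",cv2.boundingRect(c))
v=img.copy(); cv2.drawContours(v,[b.astype(int)],0,(0,0,255),1)
a=cv2.resize(img[120:240,125:245],(600,600),interpolation=cv2.INTER_CUBIC)
cv2.imwrite("pics/cell.png",a)
cv2.imwrite("pics/tam.png",cv2.resize(v[90:190,280:380],(500,500),interpolation=cv2.INTER_CUBIC))
```

```text
[65 60 63 56 60 62 54 55] 118 [ 12 126  95] 52
((327.6764831542969, 139.2058868408203), (52.63022994995117, 52.1451530456543), 75.96376037597656)
[[ 0.70969432  0.05519657  0.01      ]
 [ 0.73154237 -0.04651079  0.01      ]
 [ 0.62827391 -0.06873865  0.01      ]
 [ 0.60617888  0.03191289  0.01      ]] [ 0.66892237 -0.007035    0.01      ] [0.10402752 0.10563358 0.10304815] [ -77.87636453 -167.85278871  102.381189  ]
grip (317, 113, 18, 18)
```

View pics/cell.png

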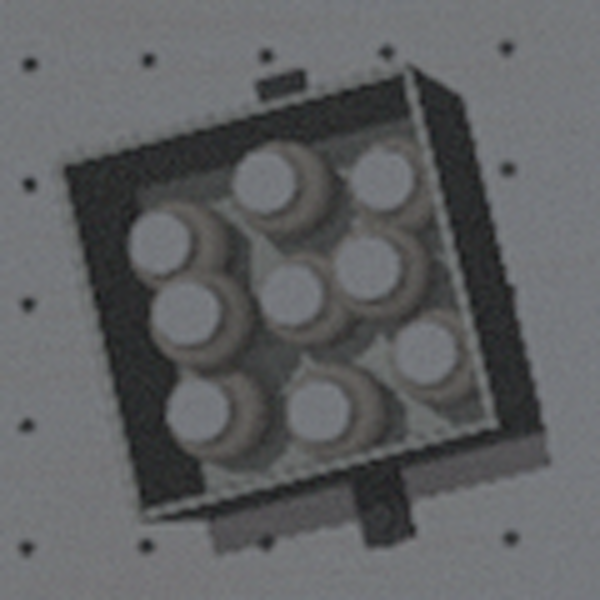

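View pics/tam.png

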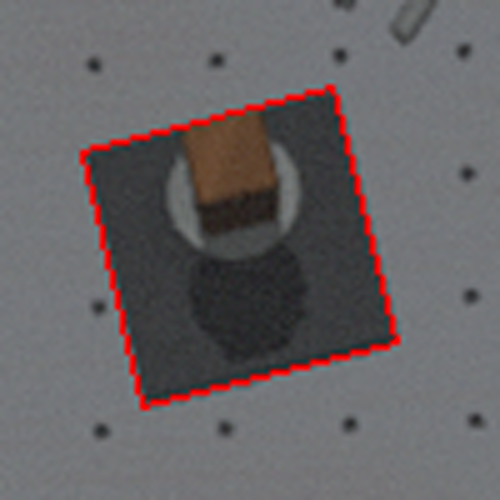

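Run:
```python
from h import *
_,k=cam("top"); S,ks=cam("side")
b=np.array([(65,168),(412,68),(497,428),(143,517)])/5+[125,120]-.4
P=cast(k,b,.062); print(P,P.mean(0)); d=np.diff(np.r_[P,P[:1]],axis=0); print(np.linalg.norm(d,axis=1),np.degrees(np.arctan2(d[:,1],d[:,0])))
print("proud",cast(k,np.array([(187,313),(370,267)])/5+[124.6,119.6],.064))
cv2.imwrite("pics/s2.png",cv2.resize(S[240:335,225:335],(660,570),interpolation=cv2.INTER_CUBIC))
# proj proud (z .064/.045) to side
print((proj(ks,np.r_[cast(k,np.array([(187,313),(370,267)])/5+[124.6,119.6],.064),cast(k,np.array([(187,313),(370,267)])/5+[124.6,119.6],.045)])-[225,240])*6)
# side corners of cell
print((proj(ks,P)-[225,240])*6)
```

```text
[[0.6431767  0.35093768 0.062     ]
 [0.67672541 0.21778148 0.062     ]
 [0.54078119 0.18676547 0.062     ]
 [0.51105742 0.32064378 0.062     ]] [0.59293518 0.2690321  0.062     ]
[0.13731748 0.13943753 0.13713827 0.13554787] [ -75.85864615 -167.14781302  102.51781134   12.91423282]
proud [[0.58667253 0.30296721 0.064     ]
 [0.60187295 0.23345005 0.064     ]]
[[297.56521535 284.40411707]
 [315.60414402 125.63733571]
 [288.30409881 349.25883852]
 [307.47490597 181.87401531]]
[[ 64.46158558 385.22643035]
 [119.73611333  75.07376336]
 [525.9352182   58.40003527]
 [527.44239915 364.75745797]]
```

View pics/s2.png

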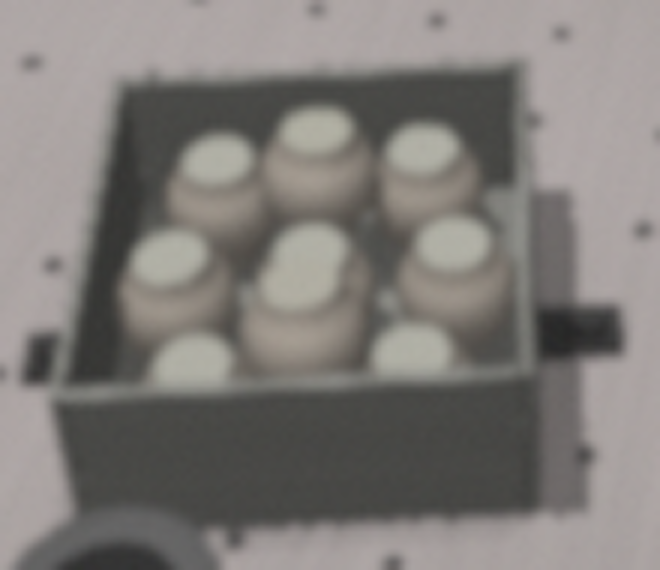

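```bash
python3 -m jog '[[0,0,-0.5,0.2],[0,0,-0.8,0.2],[0,0,-0.8,0.2],[0,0,-0.7,0.12],[0,0,0,0]]' 91
```

```text
time_s: 0.85
tool_pos: [0.1777, -0.549, 0.2764]
ee_rot: [3.134, 0.001, 0.212]
force: [-1.1, -0.2, 0.3]
width: 0.995
```

```bash
python3 -m jog '[[0.99,-0.7,0,0],[0.99,-0.7,0,0],[0.99,-0.7,0,0],[0.99,-0.7,0,0],[0.99,-0.7,0,0],[0.99,-0.7,0,0],[0.99,-0.7,0,0],[0.99,-0.7,0,0],[0.99,-0.7,0,0],[0.99,-0.7,0,0],[0.99,-0.7,0,0],[0.99,-0.7,0,0],[0.99,-0.7,0,0],[0.99,-0.7,0,0],[0.99,-0.7,0,0],[0.9,-0.7,0,0],[0.6,-0.5,0,0],[0,0,0,0],[0,0,0,0],[0,0,0,0]]'
cat > st.py <<'E'
from h import *
def delta(xy,z,yawdeg):
    o=sensors.get_obs(); y=o["ee_rot"][2]; d=np.array([xy[0],xy[1],z])-o["tool_pos"]
    # yaw mod 90 handled by caller
    c,s=np.cos(y),np.sin(y)
    print("t",round(o["time_s"],2),"pos",o["tool_pos"].round(4),"rot",np.degrees(o["ee_rot"]).round(2),"F",o["force"].round(1),"w",round(o["width"],3))
    print("units x,y,z,turn:",((c*d[0]+s*d[1])/.03).round(2),((s*d[0]-c*d[1])/.03).round(2),(-d[2]/.03).round(2),((np.degrees(y)-yawdeg)/8).round(2))
E
python3 - <<'E'
from st import *
delta((.669,-.007),.25,12.2)
img,k=cam("wrist"); cv2.imwrite("pics/w1.png",img)
E
```

```text
time_s: 2.85
tool_pos: [0.5819, -0.1009, 0.2711]
ee_rot: [3.142, 0.001, 0.212]
force: [0.2, -0.0, -0.9]
width: 0.99
t 2.85 pos [ 0.5819 -0.1009  0.2711] rot [1.800e+02 4.000e-02 1.216e+01] F [ 0.2 -0.  -0.9] w 0.99
units x,y,z,turn: 3.5 -2.45 0.7 -0.01
```

View pics/w1.png

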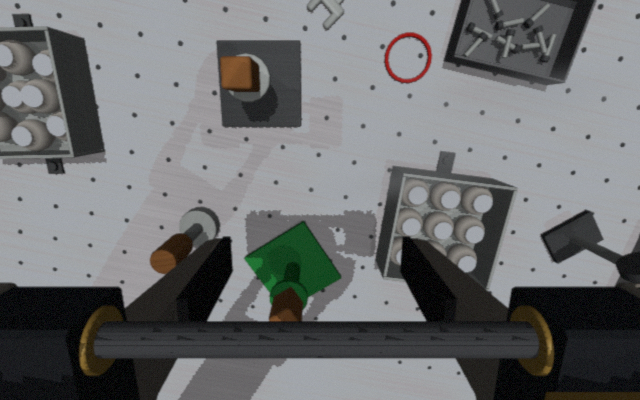

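Candidates for the tamper are: the dark square plate with a brown grip (wrist px 258,84; top px 328,139), the round-footed rammer (wrist 185,240; top 300,245), and the green tamper (wrist 292,262; top 378,260). I chose the dark square plate, which the top crop confirms. Candidates for the cell are the left one (top 184,178) and the right one (top 475,199). The left one is right: both views put its two middle flats at a height of 64 mm.

```bash
python3 -m jog '[[0.6,-0.4,0,0],[0.8,-0.55,0,0],[0.8,-0.55,0,0],[0.8,-0.55,0,0],[0.5,-0.4,0,0],[0,0,0,0],[0,0,0,0],[0,0,0,0]]'
python3 - <<'E'
from st import *
img,k=cam("wrist"); cv2.imwrite("pics/w2.png",img)
delta((.669,-.007),.25,12.2)
print(proj(k,[(.669,-.007,.145),(.669,-.007,.01)]))
E
```

```text
time_s: 3.7
tool_pos: [0.6691, -0.0074, 0.2716]
ee_rot: [3.141, 0.0, 0.212]
force: [-0.0, 0.3, 1.3]
width: 0.991
t 3.75 pos [ 0.6691 -0.0073  0.2717] rot [179.98   0.    12.13] F [ 1.  -0.2 -0.2] w 0.992
units x,y,z,turn: -0.0 -0.01 0.72 -0.01
[[316.39714307 190.29620148]
 [316.19625731 168.56038343]]
```

View pics/w2.png

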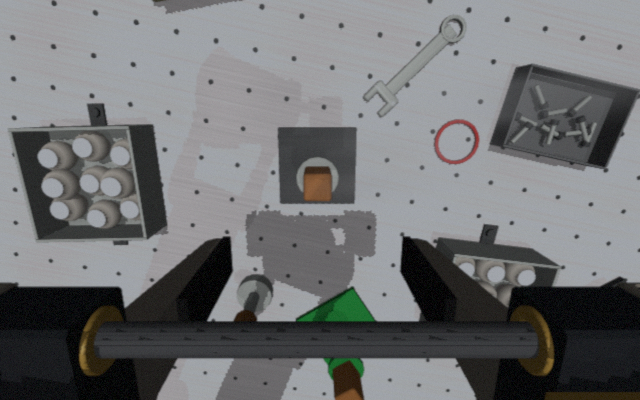

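```bash
python3 -m jog '[[0.05,0,0.5,0],[0,0,0.8,0],[0,0,0.8,0],[0,0,0.8,0],[0,0,0.7,0],[0,0,0.6,0],[0,0,0.5,0],[0,0,0.3,0],[0,0,0.2,0],[0,0,0.2,0],[0,0,0.2,0],[0,0,0.1,0],[0,0,0,0],[0,0,0,0]]'
python3 - <<'E'
from st import *
img,k=cam("wrist"); cv2.imwrite("pics/w3.png",img)
img,k=cam("side"); cv2.imwrite("pics/s3.png",cv2.resize(img[120:260,200:380],(720,560),interpolation=cv2.INTER_CUBIC))
delta((.6705,-.007),.097,12.2)
E
```

```text
time_s: 5.15
tool_pos: [0.6714, -0.0057, 0.1008]
ee_rot: [3.141, -0.001, 0.213]
force: [-0.5, 0.2, 0.7]
width: 0.988
t 5.25 pos [ 0.6714 -0.0057  0.1009] rot [ 1.7998e+02 -5.0000e-02  1.2220e+01] F [0.5 0.2 0.1] w 0.988
units x,y,z,turn: -0.04 0.04 0.13 0.0
```

View pics/w3.png

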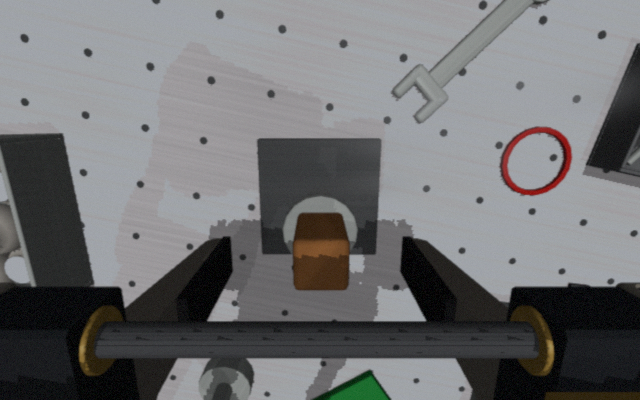

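View pics/s3.png

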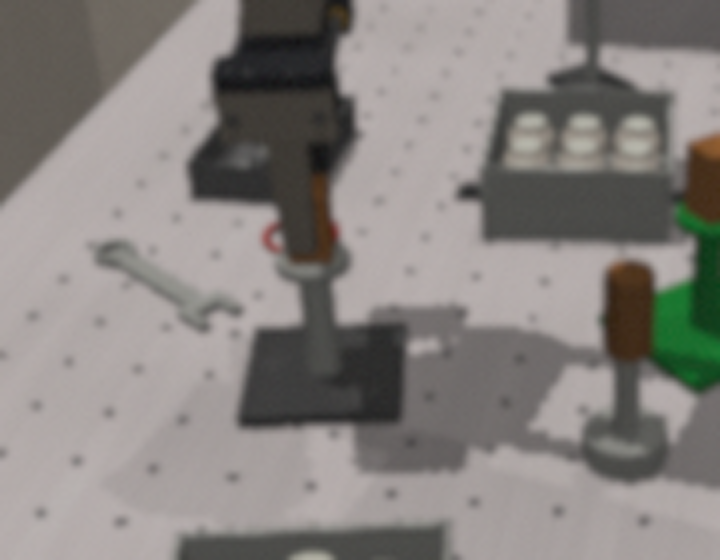

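Run:
```python
from st import *
img,k=cam("wrist"); s,ks=cam("side"); t,kt=cam("top")
for x in (.665,.67,.675):
  c=np.array([x,-.0065])
  a=np.radians(12.2); X=np.array([np.cos(a),np.sin(a)]);Y=np.array([-X[1],X[0]])
  pl=[np.r_[c+.052*(i*X+j*Y),.01] for i,j in((1,1),(1,-1),(-1,-1),(-1,1))]
  g=[np.r_[c+.014*(i*X+j*Y),.145] for i,j in((1,1),(1,-1),(-1,-1),(-1,1))]
  gb=[np.r_[c+.014*(i*X+j*Y),.095] for i,j in((1,1),(1,-1),(-1,-1),(-1,1))]
  print(x,"wrist plate",proj(k,pl).round().tolist(),"grip",proj(k,g).round().tolist())
  print("side plate",((proj(ks,pl)-[200,120])*4).round().tolist(),"gripbot",((proj(ks,gb)-[200,120])*4).round().tolist())
o=sensors.get_obs();print("finger side at tcp",((proj(ks,[np.r_[o["tool_pos"][:2]+.046*Y+i*.01*X,.1] for i in(-1,1)])-[200,120])*4).round())
```

```text
0.665 wrist plate [[254.0, 147.0], [378.0, 147.0], [373.0, 261.0], [259.0, 261.0]] grip [[288.0, 252.0], [346.0, 252.0], [344.0, 303.0], [289.0, 303.0]]
side plate [[242.0, 418.0], [260.0, 327.0], [413.0, 322.0], [409.0, 413.0]] gripbot [[295.0, 268.0], [299.0, 245.0], [344.0, 244.0], [341.0, 267.0]]
0.67 wrist plate [[255.0, 141.0], [380.0, 141.0], [374.0, 256.0], [260.0, 256.0]] grip [[290.0, 242.0], [348.0, 242.0], [347.0, 295.0], [291.0, 295.0]]
side plate [[235.0, 417.0], [253.0, 326.0], [406.0, 321.0], [401.0, 412.0]] gripbot [[288.0, 268.0], [292.0, 245.0], [336.0, 243.0], [333.0, 266.0]]
0.675 wrist plate [[256.0, 135.0], [381.0, 135.0], [376.0, 251.0], [261.0, 251.0]] grip [[292.0, 233.0], [351.0, 233.0], [349.0, 286.0], [293.0, 286.0]]
side plate [[227.0, 417.0], [246.0, 325.0], [399.0, 320.0], [393.0, 411.0]] gripbot [[280.0, 267.0], [284.0, 244.0], [328.0, 243.0], [325.0, 266.0]]
finger side at tcp [[320. 288.]
 [286. 289.]]
```

```bash
python3 -m jog '[[0,0.05,0.1,0],[0,0,0,0],[0,0,0,0],[0,0,0,0],[0,0,0,0],[0,0,0,0],[0,0,0,0],[0,0,0,0],[0,0,0,0],[0,0,0,0]]' 5 40
```

```text
time_s: 6.4
tool_pos: [0.6715, -0.0074, 0.0974]
ee_rot: [3.141, -0.0, 0.213]
force: [-0.3, -1.2, -0.5]
width: 0.304
```

```bash
python3 -m jog '[[0,0,-0.2,0],[0,0,-0.4,0],[0,0,-0.6,0],[0,0,-0.7,0],[0,0,-0.7,0],[0,0,-0.7,0],[0,0,-0.6,0],[0,0,-0.4,0],[0,0,-0.2,0],[0,0,0,0],[0,0,0,0],[0,0,0,0]]'
python3 - <<'E'
from st import *
img,k=cam("wrist"); cv2.imwrite("pics/w4.png",img)
img,k=cam("side"); cv2.imwrite("pics/s4.png",cv2.resize(img[60:240,200:380],(560,560),interpolation=cv2.INTER_CUBIC))
delta((.593,.270),.24,12.8)
E
```

```text
time_s: 7.6
tool_pos: [0.6707, -0.007, 0.2309]
ee_rot: [-3.141, 0.002, 0.213]
force: [0.5, -0.4, -4.4]
width: 0.297
t 7.7 pos [ 0.6709 -0.007   0.2312] rot [-1.7995e+02  1.0000e-01  1.2220e+01] F [ 0.6 -0.  -4.6] w 0.301
units x,y,z,turn: -0.58 -9.57 -0.29 -0.07
```

View pics/w4.png

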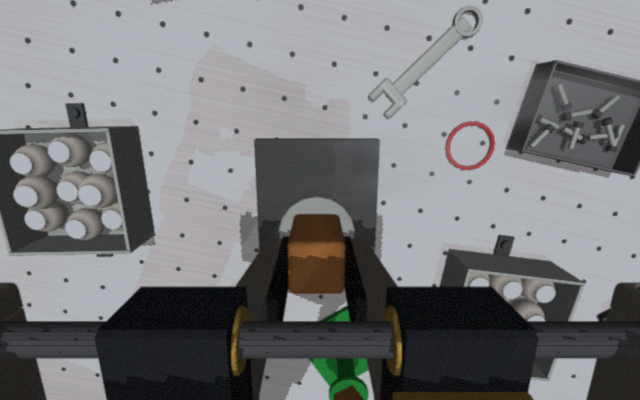

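View pics/s4.png

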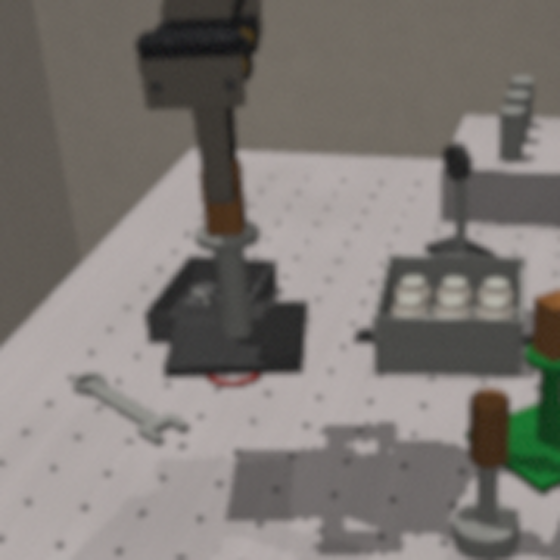

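```bash
python3 -m jog '[[0,-0.3,0,0],[0,-0.6,0,0],[0,-0.8,0,0],[-0.1,-0.8,0,0],[-0.1,-0.8,0,0],[-0.1,-0.8,0,0],[-0.1,-0.8,0,0],[-0.1,-0.8,0,0],[-0.1,-0.8,0,0],[0,-0.8,0,0],[0,-0.8,0,0],[0,-0.7,0,-0.07],[0,-0.4,0,0],[0,-0.17,0,0],[0,0,0,0],[0,0,0,0],[0,0,0,0]]'
python3 - <<'E'
from st import *
img,k=cam("wrist"); cv2.imwrite("pics/w5.png",img)
img,k=cam("top"); cv2.imwrite("pics/t5.png",cv2.resize(img[90:250,80:290],(787,600),interpolation=cv2.INTER_CUBIC))
img,k=cam("side"); cv2.imwrite("pics/s5.png",cv2.resize(img[130:340,180:390],(600,600),interpolation=cv2.INTER_CUBIC))
delta((.593,.270),.24,12.8)
E
```

```text
time_s: 9.4
tool_pos: [0.5945, 0.2628, 0.2324]
ee_rot: [3.141, 0.0, 0.222]
force: [-0.4, 1.1, -5.2]
width: 0.301
t 9.55 pos [0.5944 0.2631 0.2324] rot [179.99  -0.    12.72] F [ 0.6  0.2 -4.1] w 0.304
units x,y,z,turn: 0.0 -0.24 -0.25 -0.01
```

View pics/w5.png

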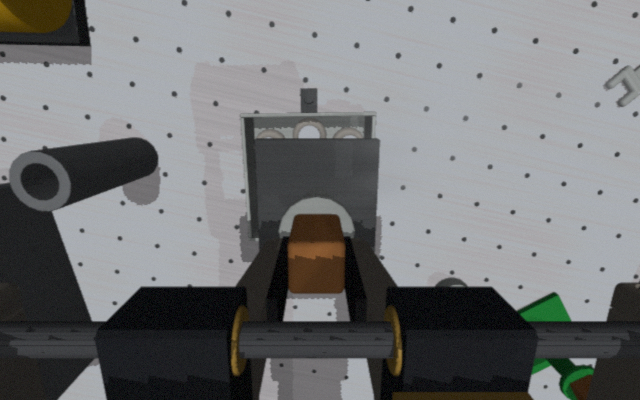

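View pics/t5.png

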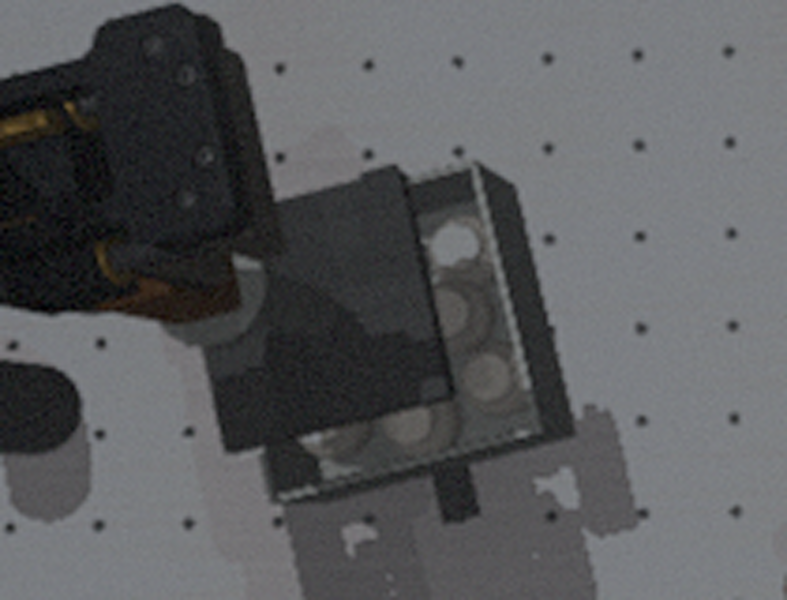

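View pics/s5.png

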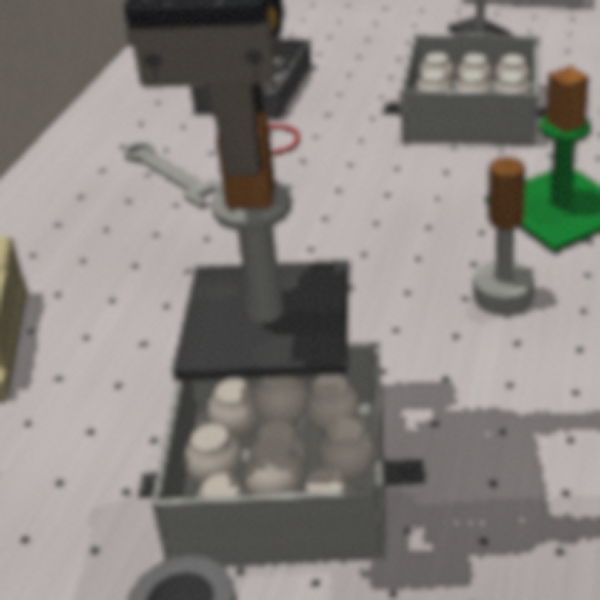

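Run:
```python
from st import *
img,k=cam("wrist")
o=sensors.get_obs(); zt=o["tool_pos"][2]-.0974+.01
a=np.radians(12.75); X=np.array([np.cos(a),np.sin(a)])
P=cast(k,[(241.5,113.5),(376.5,112.5)],.062); Q=cast(k,[(255,138.5),(379.5,138.5)],zt)
print("rim",P,np.linalg.norm(P[0]-P[1]),"centre",P.mean(0)[:2]-.071*X)
print("plate",Q,np.linalg.norm(Q[0]-Q[1]),"centre",Q.mean(0)[:2]-.052*X, o["tool_pos"])
d=Q[1]-Q[0]; print(np.degrees(np.arctan2(d[1],d[0]))+90); d=P[1]-P[0]; print(np.degrees(np.arctan2(d[1],d[0]))+90)
# side view: plate corners
_,ks=cam("side")
b=np.array([(177,374),(347,368),(349,263),(195,268)])/600*210+[180,130]-.3
S=cast(ks,b,zt-.005); print("side plate centre",S.mean(0))
cv2.imwrite("pics/w5c.png",cv2.resize(img[90:250,210:410],(800,640))[:600])
# side rim near corners z .062
r=np.array([(156,500),(384,493)])/600*210+[180,130]-.3
S=cast(ks,r,.062);print("side rim near",S, np.linalg.norm(S[0]-S[1]), "c",S.mean(0)[:2]-.071*np.array([-np.sin(a),np.cos(a)]))
```

```text
rim [[0.64753635 0.35556434 0.062     ]
 [0.67966443 0.21851537 0.062     ]] 0.14076446124189876 centre [0.59435109 0.27137034]
plate [[0.63427916 0.32442109 0.14501551]
 [0.65694793 0.22448527 0.14501551]] 0.1024745944074056 centre [0.59489574 0.26297691] [0.59435019 0.26320619 0.23241551]
12.780324995239837
13.19347238777543
side plate centre [0.59478166 0.25991412 0.14001551]
side rim near [[0.64526338 0.35242616 0.062     ]
 [0.50828204 0.32354187 0.062     ]] 0.13999353932367534 c [0.59244223 0.26873471]
```

View pics/w5c.png

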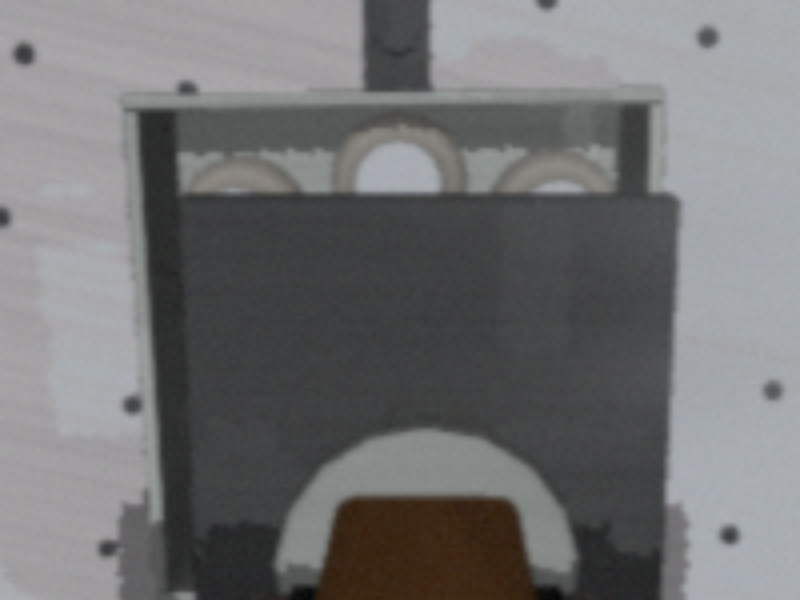

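```bash
python3 -m jog '[[0.03,-0.1,0,0],[0,-0.18,0,0],[0,0,0.3,0],[0,0,0.5,0],[0,0,0.5,0],[0,0,0.4,0],[0,0,0.2,0],[0,0,0,0],[0,0,0,0],[0,0,0,0]]'
python3 - <<'E'
from st import *
img,k=cam("wrist"); cv2.imwrite("pics/w6.png",img)
img,k=cam("side"); cv2.imwrite("pics/s6.png",cv2.resize(img[180:340,200:360],(600,600),interpolation=cv2.INTER_CUBIC))
delta((.593,.2715),.142,12.8)
E
```

```text
time_s: 10.65
tool_pos: [0.5939, 0.2723, 0.1765]
ee_rot: [-3.142, -0.002, 0.223]
force: [0.1, -0.1, -4.3]
width: 0.303
t 10.75 pos [0.5938 0.2723 0.1764] rot [-1.800e+02 -1.000e-01  1.278e+01] F [-0.2  0.3 -4.8] w 0.3
units x,y,z,turn: -0.03 0.02 1.15 -0.0
```

View pics/w6.png

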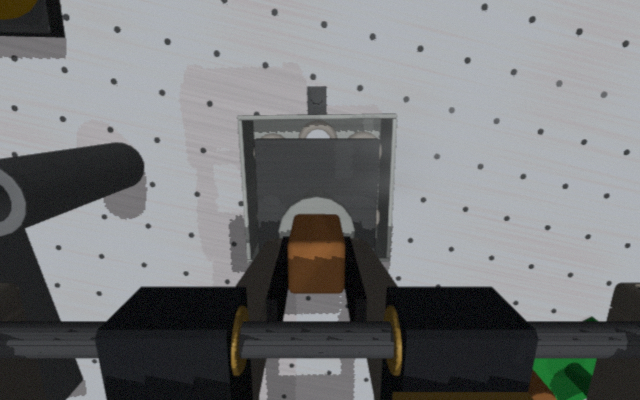

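View pics/s6.png

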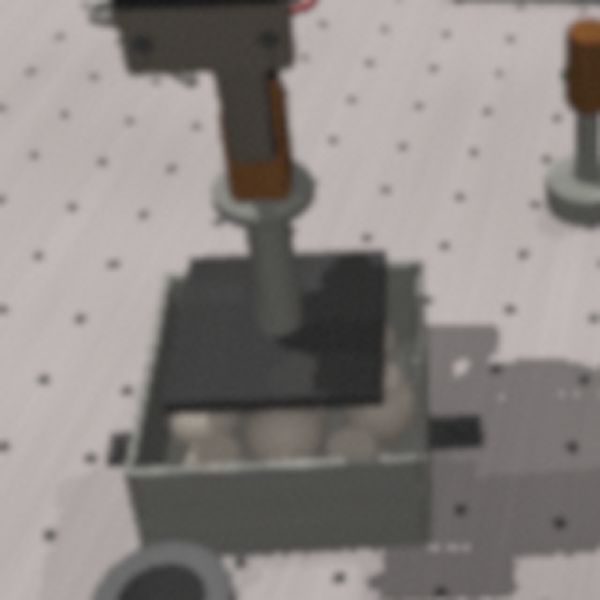

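```bash
python3 -m jog '[[-0.03,0.01,0.2,0],[0,0,0.2,0],[0,0,0.15,0],[0,0,0.1,0],[0,0,0.1,0],[0,0,0.1,0],[0,0,0.1,0],[0,0,0,0]]'
```

```text
time_s: 11.55
tool_pos: [0.592, 0.2716, 0.1462]
ee_rot: [3.142, 0.001, 0.223]
force: [-0.3, -0.5, -4.3]
width: 0.301
```

```bash
python3 -m jog '[[0,0,0.1,0],[0,0,0.05,0],[0,0,0,0]]'
```

```text
time_s: 11.85
tool_pos: [0.5929, 0.272, 0.1435]
ee_rot: [-3.141, -0.002, 0.223]
force: [-0.5, 1.0, 0.6]
width: 0.299
```

```bash
python3 -m jog '[[0,0,0.1,0],[0,0,0.05,0],[0,0,0,0],[0,0,0,0],[0,0,0,0],[0,0,0,0]]'
```

```text
time_s: 12.45
tool_pos: [0.5949, 0.2724, 0.1432]
ee_rot: [-3.141, -0.007, 0.223]
force: [-2.7, -0.0, 14.3]
width: 0.304
```

```bash
python3 -m jog '[[0,0,0.1,0],[0,0,0,0],[0,0,0,0],[0,0,-0.2,0],[0,0,-0.2,0],[0,0,-0.4,0],[0,0,-0.6,0],[0,0,-0.7,0],[0,0,-0.7,0],[0,0,-0.6,0],[0,0,-0.3,0],[0,0,0,0],[0,0,0,0]]'
python3 -m jog '[[0,0.3,0,0],[0,0.6,0,0],[0,0.8,0,0],[0.1,0.8,0,0],[0.1,0.8,0,0],[0.1,0.8,0,0],[0.1,0.8,0,0],[0.1,0.8,0,0],[0.1,0.8,0,0],[0,0.8,0,0],[0,0.8,0,0.07],[0,0.7,0,0],[0,0.4,0,0],[0,0.2,0,0],[0,0,0,0],[0,0,0,0]]'
python3 - <<'E'
from st import *
img,k=cam("top"); cv2.imwrite("pics/t7.png",cv2.resize(img[120:240,125:245],(600,600),interpolation=cv2.INTER_CUBIC))
S,ks=cam("side"); cv2.imwrite("pics/s7.png",cv2.resize(S[240:335,225:335],(660,570),interpolation=cv2.INTER_CUBIC))
delta((.671,-.007),.099,12.2)
E
```

```text
time_s: 13.75
tool_pos: [0.5918, 0.2715, 0.2446]
ee_rot: [3.142, 0.002, 0.223]
force: [-0.0, -0.0, -4.2]
width: 0.3
time_s: 15.35
tool_pos: [0.6717, 0.0012, 0.2458]
ee_rot: [-3.141, 0.0, 0.214]
force: [0.9, 0.5, -3.8]
width: 0.305
t 15.45 pos [0.6718 0.0016 0.2459] rot [-179.98   -0.     12.29] F [ 0.4  0.7 -4.5] w 0.299
units x,y,z,turn: -0.09 0.27 4.9 0.01
```

View pics/t7.png

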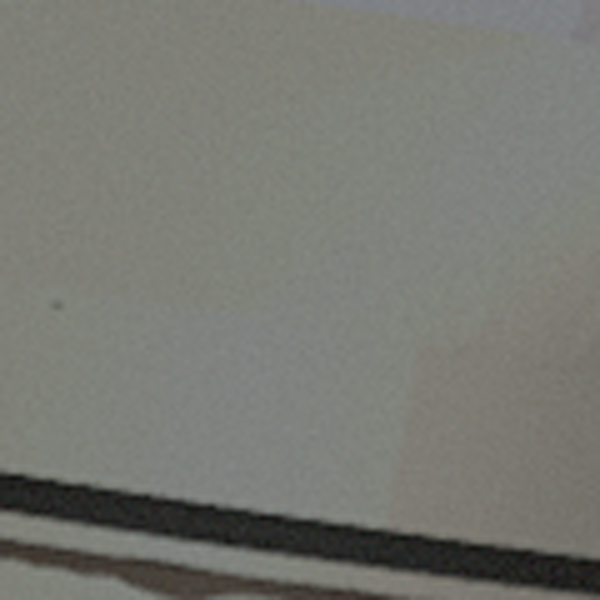

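View pics/s7.png

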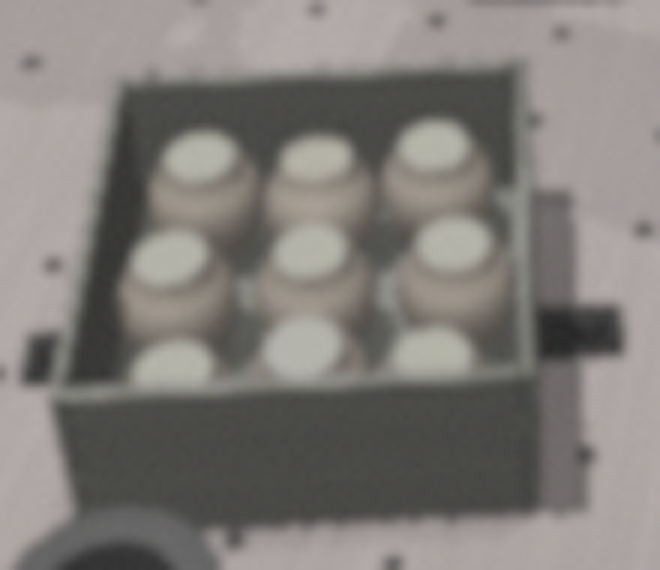

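Run:
```python
from st import *
img,k=cam("wrist"); cv2.imwrite("pics/w7.png",cv2.resize(img[90:290,0:220],(660,600),interpolation=cv2.INTER_CUBIC))
t,_=cam("top"); cv2.imwrite("pics/t7b.png",t)
```

```text
(no output)
```

View pics/w7.png

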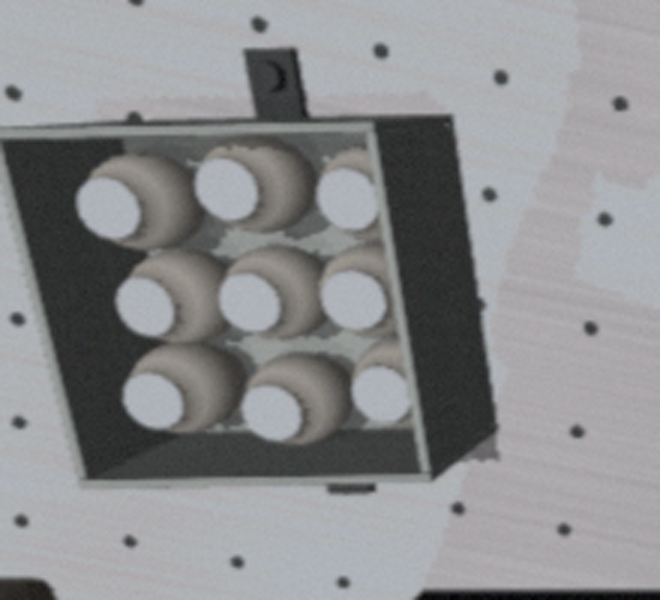

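View pics/t7b.png

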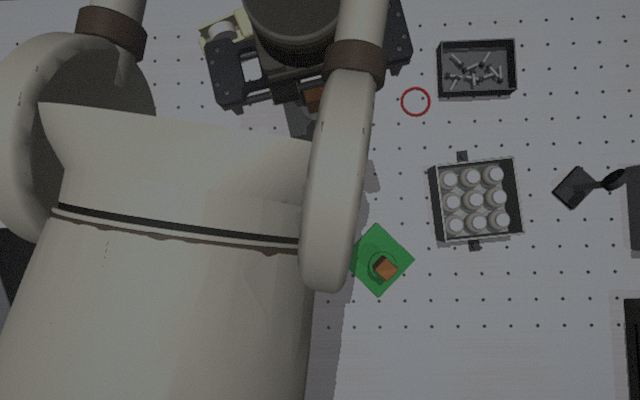

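Run:
```python
from st import *
_,k=cam("wrist"); _,ks=cam("side")
def ray(k,u):
    d=k["M"]@np.array([(u[0]-k["cx"])/k["f"],(u[1]-k["cy"])/k["f"],1]); return k["p"],d/np.linalg.norm(d)
for n,w,s in [("+x+y",(108,208),(173,365)),("A",(147,305),(303,348)),("-x+y",(154,400),(430,352)),("C",(250,302),(310,252)),("B",(354,299),(317,158)),("+x",(227,188),(170,259)),("-x",(274,413),(454,244)),("+x-y",(348,198),(200,157)),("-x-y",(381,394),(434,145))]:
    w=np.array(w)/3+[0,90]-.33; s=np.array(s)/6+[225,240]-.4
    p,d=ray(k,w);q,e=ray(ks,s)
    t=np.linalg.lstsq(np.c_[d,-e],q-p,rcond=None)[0]
    a=p+d*t[0];b=q+e*t[1];print(n,((a+b)/2).round(4),np.linalg.norm(a-b).round(4))
```

```text
+x+y [0.6223 0.3249 0.0468] 0.0008
A [0.5856 0.3106 0.0454] 0.0008
-x+y [0.5463 0.3065 0.0464] 0.0006
C [0.5955 0.2708 0.045 ] 0.0008
B [0.6058 0.2296 0.0462] 0.0014
+x [0.6394 0.2813 0.045 ] 0.0011
-x [0.5504 0.2595 0.0449] 0.0004
+x-y [0.6455 0.2349 0.0456] 0.0014
-x-y [0.5682 0.2165 0.0459] 0.0009
```

```bash
python3 -m jog '[[-0.04,0.12,0.3,0],[-0.04,0.15,0.6,0],[0,0,0.8,0],[0,0,0.8,0],[0,0,0.7,0],[0,0,0.5,0],[0,0,0.4,0],[0,0,0.3,0],[0,0,0.2,0],[0,0,0.1,0],[0,0,0.05,0],[0,0,0.05,0],[0,0,0,0],[0,0,0,0],[0,0,0,0]]'
```

```text
time_s: 17.15
tool_pos: [0.6715, -0.0079, 0.1022]
ee_rot: [3.141, -0.001, 0.213]
force: [0.7, 0.6, -4.7]
width: 0.301
```

```bash
python3 -m jog '[[0,0,0.05,0],[0,0,0.05,0],[0,0,0.04,0],[0,0,0,0],[0,0,0,0],[0,0,0,0]]'
```

```text
time_s: 17.75
tool_pos: [0.6715, -0.008, 0.0983]
ee_rot: [3.141, -0.0, 0.213]
force: [-2.2, -0.4, 1.1]
width: 0.301
```

Force has changed from −4.7 to +1.1 N, so the plate is on the bench. Next I open the gripper.

```bash
python3 -m jog '[[0,0,0,0],[0,0,0,0],[0,0,0,0],[0,0,0,0],[0,0,0,0],[0,0,0,0],[0,0,0,0],[0,0,0,0]]' 91
python3 -m jog '[[0,0,-0.3,0],[0,0,-0.5,0],[0,0,-0.8,0],[0,0,-0.8,0],[0,0,-0.8,0],[0,0,-0.8,0],[0,0,-0.8,0],[0,0,-0.5,0],[0,0,0,0],[0,0,0,0]]'
python3 -m jog '[[-0.7,0.5,0,0],[-0.99,0.7,0,0],[-0.99,0.7,0,0],[-0.99,0.7,0,0],[-0.99,0.7,0,0],[-0.99,0.7,0,0],[-0.99,0.7,0,0],[-0.99,0.7,0,0],[-0.99,0.7,0,0],[-0.99,0.7,0,0],[-0.99,0.7,0,0],[-0.99,0.7,0,0],[-0.99,0.7,0,0],[-0.99,0.7,0,0],[-0.99,0.7,0,0],[-0.7,0.5,0,0],[0,0,0,0],[0,0,0,0],[0,0,0,0]]'
python3 - <<'E'
from st import *
img,k=cam("top"); cv2.imwrite("pics/t9.png",img); S,ks=cam("side"); cv2.imwrite("pics/s9.png",S)
g=cv2.cvtColor(img,cv2.COLOR_BGR2GRAY); m=np.zeros_like(g); m[95:185,285:370]=(g[95:185,285:370]<90)*255
c=max(cv2.findContours(m,0,2)[0],key=cv2.contourArea); b=cv2.boxPoints(cv2.minAreaRect(c)); print(cast(k,b,.01).mean(0)); delta((.2,-.5),.2,12)
E
```

```text
time_s: 18.55
tool_pos: [0.6713, -0.0079, 0.0977]
ee_rot: [3.142, -0.0, 0.213]
force: [0.7, 0.4, 0.1]
width: 0.978
time_s: 19.55
tool_pos: [0.6712, -0.0079, 0.2565]
ee_rot: [-3.142, 0.0, 0.213]
force: [0.4, 0.0, -0.2]
width: 0.989
time_s: 21.45
tool_pos: [0.293, -0.4203, 0.2559]
ee_rot: [-3.14, -0.0, 0.214]
force: [0.5, -0.2, 0.3]
width: 0.991
[ 0.66563888 -0.00800306  0.01      ]
t 21.55 pos [ 0.2932 -0.4205  0.2564] rot [-1.7996e+02 -1.0000e-02  1.2310e+01] F [ 0.3 -0.2  0.2] w 0.992
units x,y,z,turn: -3.6 1.93 1.88 0.04
```

View pics/t9.png

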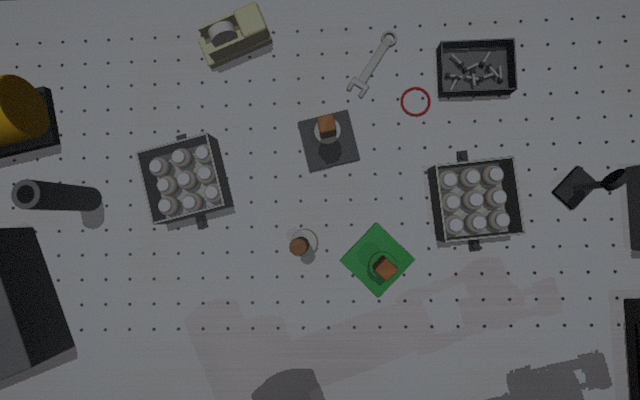

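View pics/s9.png

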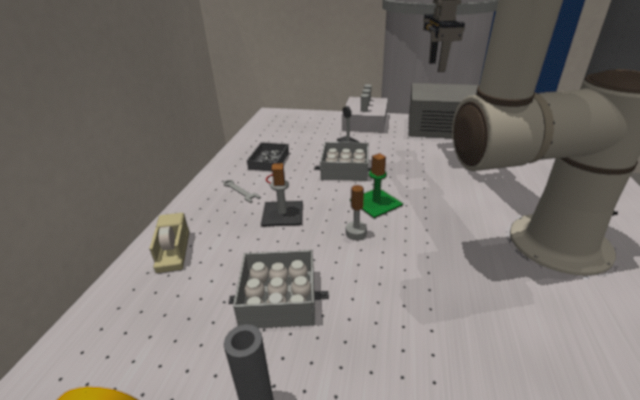

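The top view shows the tamper upright at (328,140) and a regular 3x3 of chunks in the left cell at (184,178). The side view agrees, with the tamper at (282,195) and all the chunks level in the cell around (277,285). The arm is clear of everything.

```bash
python3 -c "
from cell import close_job; print(close_job())"
```

```text
the job is handed in; nothing more can be done
None
```

The job is done and handed in at about 21.5 s of robot time. I took the dark square-plate tamper by its grip and pressed it straight down into the left cell. It went down until the plate sat about 46 mm up with about 19 N on the chunks. I then stood it back on the bench.

- **Chunks:** two-view checks put all nine chunk tops at 45–47 mm, including the two that had stood proud (45.4 and 46.2 mm).
- **Proud_a:** in the side view the nearer one looked slightly high. The two-view check put it level with its neighbours. I did not measure its tilt, but it looked the same as the others in the wrist view.
- **Tamper:** it stands upright about 3 mm from where it started, measured from its plate in the top view.
- **Camera agreement:** the top, side and wrist cameras disagreed by about 2–3 mm on the cell centre and the tamper's position. That is within the clearances.
- **Contact:** the gripper stayed well above the chunks throughout, and nothing was being touched at hand-in.

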